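# Sort the stripped motorcycle parts

### The arm

A 6-joint arm with a two-finger parallel gripper is mounted at the origin on the work surface. World frame = base frame: x ahead of the robot, y to its left, z up, the work surface at z = 0. Lengths are in mm, angles in rad, forces in N, time in s.
With the tool pointing down it reaches from about 350 to 725 mm from the base axis. Payload 4.3 kg.
Tool frame: the origin (TCP) lies at the centre of the arm's flange, where the gripper is bolted on; the fingertips stand 173 mm ahead of it and the grasp point (between the pads) lies 155 mm ahead of it (r.grasp_offset is the distance from the TCP to the grasp point, in mm); z points along the fingers, y is the line along which they close (so a half turn about z gives the same grasp; the last joint's range is limited). The gripper opens to 85 mm and grips with 20 to 120 N. Pads are 22 mm wide; open, the fingers measure 114 mm over their backs; the gripper's body (76 mm by 85 mm) begins 54 mm behind the grasp point. The pads swing forward as they close: fully open they stand 13 mm farther back than shut.
Start: joints at [1.217, 0.377, 0.081, 1.274, 0, 1.46], TCP at [138.799, 558.017, 404.729] pointing down, gripper open.
Joint ranges: [-2.72, 2.72], [-0.84, 1.66], [-1.02, 1.22], [-1.77, 2.12], [-1.37, 1.28], [-3.14, 3.14]. Speed limits (rad/s): [2.57, 2.57, 3.14, 3.14, 3.14, 3.14].

### API

Orientations are given as a unit quaternion [x, y, z, w].
In Python, from cell import r gives the robot as it stands. The module is installed in compiled form; this text tells all that it offers.
- The arm moves only by the tool play_rows, never from a script. Its argument "moves" is a list of rows, each a list of 2 entries, a list of its own where there are three numbers: the shift along the tool's x, y, z in m, then the turn, a rotation vector about the tool's x, y, z in rad. In form: [[[dx, dy, dz], [rx, ry, rz]], ...]. A call has 1 to 20 rows; each row shifts and turns the commanded pose from where the row before left it, along the tool's axes as they then stand; what a row does not reach is not made up. A row lasts 1/10 s, in which the tool goes at most 50 mm and 8.59 degrees, less where a joint would pass 70% of its speed; a pose out of reach is approached as far as the arm can. A call is refused whole if a number of a shift passes 0.05 or a number of a turn 0.15, either way. A call with a gripper value outside its range is refused whole. "fingers" is the opening, from -1 (shut) to 1 (fully open), set as the call begins (left out, the last holds). The fingers move at their own pace and stop on an object; "newtons" is the grip in N (left out, the last holds). Time passes only in rows, so rows that do not move let the fingers close. It gives the time, the measured TCP pose, the force, the opening and the grip force at its end, in the units of the state.
- r.observe(): the state, without advancing time (a new reading comes with each control period).
- r.camera(name): name is "side" or "top" or "wrist"; returns the picture (420x560x3 uint8, blue, green, red); there is no depth.
- r.camera_params(name): a dict with "K" (3x3 intrinsics, pixels), "extrinsics" (4x4, takes a point from world to camera coordinates). Camera axes: x right, y up, looking along -z (the intrinsics and any distortion apply to the point x, -y, -z); pixel columns grow to the right and rows downward; lengths in mm; the calibration is good to about 2 mm. The wrist camera is an equidistant fisheye: a pixel r from the principal point sees the ray r / f radians off the axis. A picture is of the moment at which its call begins: read the wrist's pose just before it. camera_params takes no time and is no camera call; for the wrist camera it gives the pose at the moment of the call.
- r.job_done(): hands the job in; it is judged then, once.
The state is a dict: "time": time; "qpos": joint angles; "qd": joint speeds; "effort": joint torques, N m; "tool_pos": TCP position; "tcp_rot": TCP orientation; "ft_force": force on the tool from outside, world axes, zero at the start; "moment": the same for the moment, N m; "grip_width": opening from 0.0 (shut) to 1.0 (fully open); "grasp_force": force on a finger pad.
Only numpy, scipy, OpenCV 4.12 (cv2) and the standard library are available. Lean on these libraries where they do the work, as an engineer would, in place of code of your own. Each camera call takes 0.05 s, during which the arm holds its last target. There are 200 camera calls.

### The job

Sort the parts laid out on the green mat: set both wheel bearings flat in the blue tray and both pistons upright, crown up, in the yellow tray, side by side and not on top of one another, and stand the red carton upright in the empty middle slot of the plywood rack, down on its floor. Do not knock over the grease jar, and let go of everything.

Things in the scene. Friction and masses are not known exactly. Their poses are not given: they have to be found in the camera images.
- bearing_black: wheel bearing: flat round steel disc, diameter 47 mm, 16 mm high, black seal ring on top, lying flat, solid for gripping. 0.07-0.15 kg. Origin: centre of its underside, z up. Round, so its yaw does not matter.
- bearing_orange: wheel bearing: flat round steel disc, diameter 47 mm, 16 mm high, orange seal ring on top, lying flat, solid for gripping. 0.07-0.15 kg. Origin: centre of its underside, z up. Round, so its yaw does not matter.
- piston_bright: engine piston: upright light-metal cylinder, diameter 52 mm, 48 mm high, three dark rings round its upper part, dark pin hole in its lower side (look only), bright metal top (crown). 0.11-0.22 kg. Origin: centre of its underside, z up (crown up). Round, so its yaw does not matter.
- piston_dark: engine piston: upright light-metal cylinder, diameter 52 mm, 48 mm high, three dark rings round its upper part, dark pin hole in its lower side (look only), nearly black top (crown). 0.11-0.22 kg. Origin: centre of its underside, z up (crown up). Round, so its yaw does not matter.
- carton: slim red parts carton standing upright: 80 mm long (its x), 20 mm thick (its y), 95 mm high, pale label on both broad sides. 0.1-0.21 kg. Rigid. Origin: centre of its underside, z up. Its yaw varies; it is the same turned by half a turn.
- blue_tray: Blue open plastic tray, fixed, 148 mm (its x) by 188 mm (its y) outside, 22 mm high, walls and floor 4 mm thick, empty at the start (inside 140 x 180 mm, room for two parts side by side along its y). Origin: centre of its underside, so the inner floor is at 4 mm; z up. Its yaw varies.
- yellow_tray: Yellow open plastic tray, fixed, 148 mm (its x) by 188 mm (its y) outside, 22 mm high, walls and floor 4 mm thick, empty at the start (inside 140 x 180 mm, room for two parts side by side along its y). Origin: centre of its underside, so the inner floor is at 4 mm; z up. Its yaw varies.
- rack: fixed plywood rack, 118 (its x) by 132 mm (its y), three slots running along its x. The outer two hold fixed low cartons, white and brown, tops 53 mm above the table. The middle one is empty: 36 mm wide (y) between 6 mm partitions 48 mm high, 110 mm long (x) between end lips 18 mm high, floor 8 mm above the table. Origin: at table height under the centre of the middle slot, z up. Its yaw varies.
- grease_jar: bystander: white jar with green cap, diameter 46 mm, 58 mm high, standing loose on the left of the mat. Origin: centre of its underside, z up.
Mind the look-alikes: they are no part of the job. What is shaped like the piston_dark but purple is not meant.

How it is judged (in metres and radians):
At the end, for the whole second after the job is handed in: Bearings flat on the blue tray's floor and pistons upright on the yellow's (within 0.15 rad, undersides under 10 mm above the tray's); carton in the rack's middle slot, upright within 0.2 rad, within 13 mm across, 25 mm along, underside under 14 mm above the table; all released, at rest (x of bearing_black in the frame of blue_tray between -0.06 and 0.06 m and y of bearing_black in the frame of blue_tray between -0.08 and 0.08 m and z of each of bearing_black, bearing_orange in the frame of blue_tray below 0.01 m and angle between each of bearing_black, bearing_orange, piston_bright, piston_dark's own z axis and vertical below 0.15 rad and linear speed of each of bearing_black, bearing_orange, piston_bright, piston_dark, carton below 0.02 m/s and x of bearing_orange in the frame of blue_tray between -0.06 and 0.06 m and y of bearing_orange in the frame of blue_tray between -0.08 and 0.08 m and x of piston_bright in the frame of yellow_tray between -0.06 and 0.06 m and y of piston_bright in the frame of yellow_tray between -0.08 and 0.08 m and z of each of piston_bright, piston_dark in the frame of yellow_tray below 0.01 m and x of piston_dark in the frame of yellow_tray between -0.06 and 0.06 m and y of piston_dark in the frame of yellow_tray between -0.08 and 0.08 m and x of carton in the frame of rack between -0.025 and 0.025 m and y of carton in the frame of rack between -0.013 and 0.013 m and z of carton in the frame of rack below 0.014 m and angle between carton's own z axis and vertical below 0.2 rad); the robot touches nothing.
It fails at once if the grease jar is knocked over (tilted more than 0.6 rad) (angle between grease_jar's own z axis and vertical above 0.6 rad).
It also fails if it takes over 136 s, if anything falls off the work surface, if the arm or the gripper's body presses on something with over 40 N, if the wrist force passes 120 N, or if a joint passes its speed limit or range.

## Working session

There is one attempt and no reset: what is moved stays moved. The work goes in short steps, Python scripts to look and compute and a tool call to move; the robot and the scene stay as the last step left them, time stands still between calls to the robot, and variables do not carry over. Pictures are saved under pics/ and viewed, at most 14 in all, crops included, and the job is handed in when it is done.

Besides the shell and the picture viewer there is one more tool, called after "Request:" as a command line: name --argument value ..., lists and objects as JSON in quotes. play_rows: Moves the arm, as the interface text tells. Its arguments: {"type":"object","properties":{"moves":{"type":"array","items":{"type":"array"}},"fingers":{"type":"number"},"newtons":{"type":"number"}},"required":["moves"]}

```bash
mkdir -p pics; python3 - <<'E'
from cell import r
import cv2, numpy as np
for n in("top","side"):
    cv2.imwrite(f"pics/{n}0.png",cv2.resize(r.camera(n),(800,600),interpolation=cv2.INTER_CUBIC)); p=r.camera_params(n); print(n,np.round(p["K"],1).tolist(),np.round(p["extrinsics"],3).tolist(),[k for k in p])
print(r.observe(), r.grasp_offset)
E
```

```text
top [[519.5, 0.0, 272.4], [0.0, 519.5, 202.1], [0.0, 0.0, 1.0]] [[0.026, -1.0, 0.004, 35.323], [0.98, 0.027, 0.196, -479.007], [-0.197, -0.001, 0.98, -1087.645], [0.0, 0.0, 0.0, 1.0]] ['K', 'extrinsics']
side [[425.2, 0.0, 285.6], [0.0, 425.2, 208.7], [0.0, 0.0, 1.0]] [[-0.998, -0.067, 0.014, 469.234], [0.054, -0.643, 0.764, -16.641], [-0.042, 0.763, 0.645, -1196.394], [0.0, 0.0, 0.0, 1.0]] ['K', 'extrinsics']
{'time': 0.1, 'qpos': array([1.21673171e+00, 3.78043740e-01, 7.98050608e-02, 1.27442756e+00,
       1.40654918e-05, 1.46051691e+00]), 'qd': array([-4.59434742e-04, -8.90268171e-04,  3.16528306e-03,  5.59492096e-05,
        4.28821470e-04, -2.62547147e-04]), 'effort': array([ 7.03521455e-04, -4.64693749e+01,  2.70581800e+01,  1.20145580e-02,
       -1.52220982e-04,  4.61913174e-06]), 'tool_pos': array([138.68278147, 557.7590089 , 403.8409908 ]), 'tcp_rot': array([ 1.21590936e-01,  9.92579856e-01, -9.08251047e-04, -2.21969548e-04]), 'ft_force': array([-0.01120707,  0.08957535,  0.13877013]), 'moment': array([ 5.21744264e-02,  2.58298056e-02, -3.30036128e-05]), 'grasp_force': 0.0, 'grip_width': 1.0015871476797498} 154.70000000000002
```

View pics/top0.png

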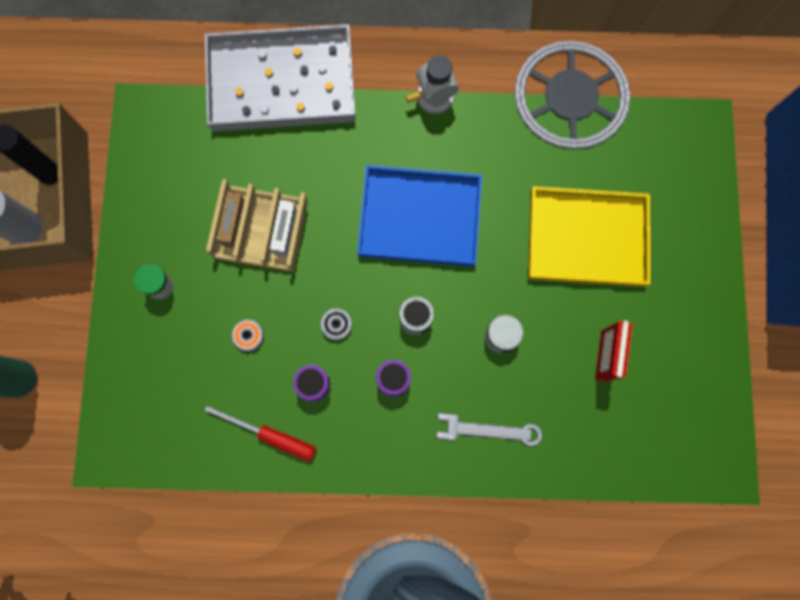

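View pics/side0.png

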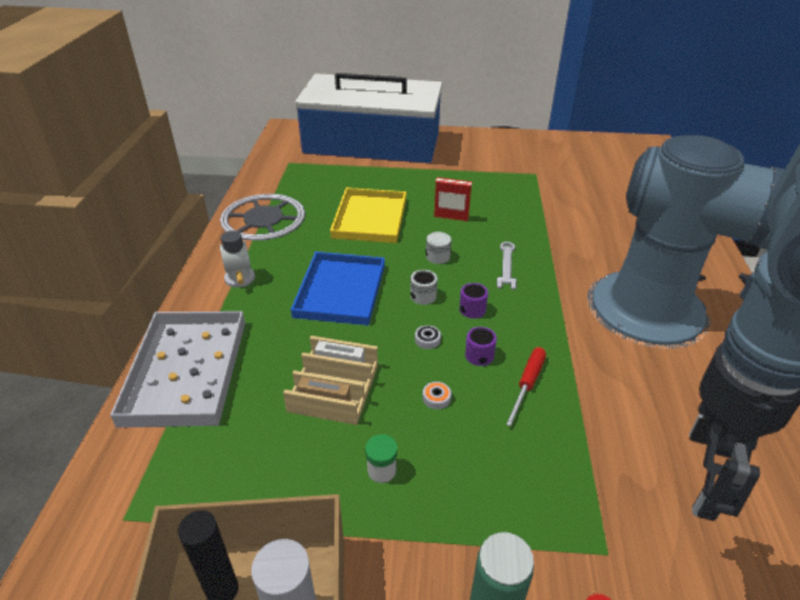

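The top view shows bearings at (247,335) orange and (336,324) black, pistons at (416,316) dark and (504,333) bright, and the carton at (614,350). The rack is at (257,226), blue tray (420,216), yellow tray (590,237), jar (152,282). The purple decoys are at (311,382) and (393,378).

```bash
cat > h.py <<'E'
from cell import r
import cv2, numpy as np
from scipy.spatial.transform import Rotation as R
def rays(n,uv,p=None):
    p=p or r.camera_params(n); K=np.array(p["K"]);E=np.array(p["extrinsics"])
    uv=np.atleast_2d(uv).astype(float); a=(uv-K[:2,2])/[K[0,0],K[1,1]]
    if n=="wrist":
        th=np.linalg.norm(a,axis=1,keepdims=True); th=np.maximum(th,1e-9)
        d=np.hstack([a*np.sin(th)/th,np.cos(th)])
    else: d=np.hstack([a,np.ones((len(a),1))])
    d=d*[1,-1,-1]
    return -E[:3,:3].T@E[:3,3], d@E[:3,:3]
def onz(n,uv,z,p=None):
    c,d=rays(n,uv,p); return (c+d*((z-c[2])/d[:,2])[:,None])[:,:2]
def proj(n,X,p=None):
    p=p or r.camera_params(n);K=np.array(p["K"]);E=np.array(p["extrinsics"])
    q=(np.atleast_2d(X)@E[:3,:3].T+E[:3,3])*[1,-1,-1]
    if n=="wrist":
        s=np.linalg.norm(q[:,:2],axis=1);th=np.arctan2(s,q[:,2]);a=q[:,:2]*(th/np.maximum(s,1e-9))[:,None]
    else:a=q[:,:2]/q[:,2:]
    return a*[K[0,0],K[1,1]]+K[:2,2]
def blob(mask,near):
    n,l,s,c=cv2.connectedComponentsWithStats(mask.astype(np.uint8),connectivity=8)
    i=1+np.argmin([np.linalg.norm(c[k]-near)+(1e4 if s[k,4]<12 else 0) for k in range(1,n)])
    return l==i,c[i],s[i,4]
E
python3 - <<'E'
from h import *
k=1/1.42857
im={n:r.camera(n) for n in("top","side")}
for n in im: cv2.imwrite(f"pics/{n}_raw.png",im[n])
hs={n:cv2.cvtColor(im[n],cv2.COLOR_BGR2HSV).astype(int) for n in im}
def show(name,n,mask,near,z):
    m,c,a=blob(mask,np.array(near)*k); print(name,n,np.round(c,1),a,np.round(onz(n,c,z)[0],1)); return m
for n,P in (("top",dict(o=(247,335),b=(336,324),d=(416,316),w=(504,333),j=(150,278))),("side",dict(o=(437,395),b=(428,336),d=(424,279),w=(438,241),j=(381,447)))):
    H,S,V=[hs[n][...,i] for i in range(3)]
    show("orange",n,(H<18)&(S>110)&(V>150),P["o"],16)
    show("black",n,(S<70)&(V>120),P["b"],16)
    show("dark",n,(V<75)&(S<130),P["d"],48)
    show("bright",n,(S<60)&(V>175),P["w"],48)
    show("jarcap",n,(H>60)&(H<90)&(S>120)&(V>100),P["j"],58)
for nm,lo,hi,pt in (("blue",100,125,(420,216)),("yellow",22,33,(590,237))):
    h=hs["top"];m,c,a=blob((h[...,0]>lo)&(h[...,0]<hi)&(h[...,1]>130)&(h[...,2]>60),np.array(pt)*k)
    ct=max(cv2.findContours(m.astype(np.uint8),0,1)[0],key=cv2.contourArea).reshape(-1,2)
    print(nm,cv2.minAreaRect(onz("top",ct,22).astype(np.float32)))
c1=cv2.resize(im["top"][215:275,405:455],(500,600),interpolation=cv2.INTER_CUBIC)
c2=cv2.resize(im["top"][120:195,140:220],(640,600),interpolation=cv2.INTER_CUBIC)[:,:300*2]
cv2.imwrite("pics/crop.png",cv2.resize(np.hstack([c1,c2]),(800,436)))
E
```

```text
orange top [172.5 233.9] 135 [406.2 267.8]
black top [234.7 226. ] 70 [427.7 130.7]
dark top [291.2 219.1] 205 [441.3   6.4]
bright top [353.7 231.7] 396 [ 417.3 -129. ]
jarcap top [104.  194.7] 342 [482.3 413.4]
orange side [305.5 274.2] 96 [405.7 266.6]
black side [298.4 235.3] 75 [428.3 136.1]
dark side [296.5 193.9] 84 [440.5   4.2]
bright side [306.5 166.8] 116 [ 416.8 -130.5]
jarcap side [266.3 313.2] 338 [482.7 413.6]
blue ((604.9073486328125, 2.7477798461914062), (187.46148681640625, 152.77944946289062), 86.4555435180664)
yellow ((577.9432983398438, -267.6048583984375), (192.57872009277344, 154.58953857421875), 87.71473693847656)
```

View pics/crop.png

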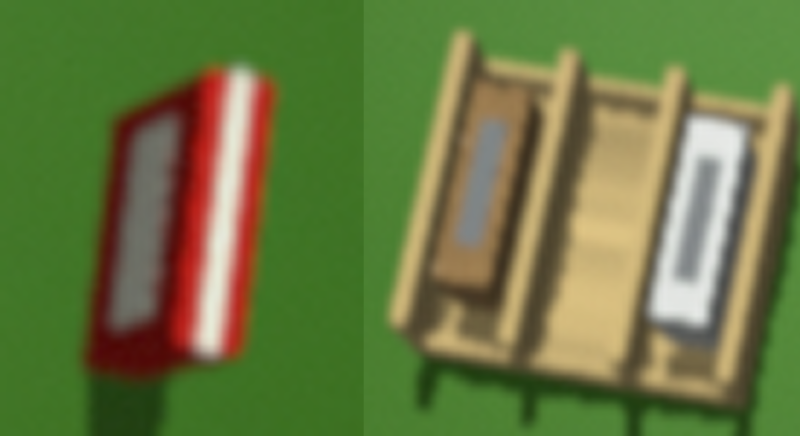

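The crop shows the carton's top stripe running from (240,66) to (207,358). In the rack, the slot lies between the partitions whose tops start at (568,50) and (677,68). I'm moving over the orange bearing and the rack for a wrist look.

Request:
play_rows --moves '[[[0,0,0],[0,0,-0.122]],[[0,0,0],[0,0,-0.122]],[[-0.02,-0.02,0],[0,0,0]],[[-0.03,-0.03,0],[0,0,0]],[[-0.035,-0.035,0],[0,0,0]],[[-0.035,-0.035,0],[0,0,0]],[[-0.035,-0.035,0],[0,0,0]],[[-0.035,-0.035,0],[0,0,0]],[[-0.03,-0.03,0],[0,0,0]],[[-0.03,-0.03,0],[0,0,0]],[[-0.02,-0.03,0],[0,0,0]],[[0,-0.01,0],[0,0,0]],[[0,0,0],[0,0,0]],[[0,0,0],[0,0,0]]]' --fingers 1 --newtons 40

```text
time: 1.6
tool_pos: [408.3, 268.5, 404.6]
tcp_rot: [-0.0, 1.0, 0.0, -0.0]
ft_force: [-0.3, -0.1, 0.3]
grip_width: 0.999
grasp_force: 0.0
```

```bash
python3 - <<'E'
from h import *
p=r.camera_params("wrist"); o=r.observe(); im=r.camera("wrist")
cv2.imwrite("pics/w1.png",cv2.resize(im,(800,600),interpolation=cv2.INTER_CUBIC)); np.save("w1.npy",dict(p=p,im=im),allow_pickle=True)
print(o["tool_pos"],R.from_quat(o["tcp_rot"]).as_matrix().round(4).tolist(),p)
a=np.array([[438.0,224.1],[433.5,264.2]])-.5
q=onz("top",a,95);print("carton",q,q.mean(0),np.degrees(np.arctan2(*(q[0]-q[1])[::-1])))
f=lambda x,y:((x-363.6)/5.82+140-.5,y/5.82+120-.5)
q=onz("top",[f(568,50),f(677,68),f(512,368),f(628,385)],48);print("rack",q,q.mean(0))
print(proj("wrist",[[600,260,48],[406,267,16],[428,131,16]],p)/.7)
E
```

```text
[408.27155149 268.45854887 404.64656601] [[-1.0, -0.0006, -0.0007], [-0.0006, 1.0, 0.0006], [0.0007, 0.0006, -1.0]] {'K': array([[325.1922621 ,   0.        , 283.01800607],
       [  0.        , 325.1922621 , 205.46696681],
       [  0.        ,   0.        ,   1.        ]]), 'extrinsics': array([[ 2.39550591e-04,  9.99999952e-01,  1.98805553e-04,
        -2.67986331e+02],
       [-9.48099334e-01,  2.90332799e-04, -3.17974163e-01,
         4.28729807e+02],
       [-3.17974206e-01, -1.12316513e-04,  9.48099358e-01,
        -2.51359690e+02],
       [ 0.00000000e+00,  0.00000000e+00,  0.00000000e+00,
         1.00000000e+00]])}
carton [[ 432.12074573 -295.87282867]
 [ 348.78622682 -283.65374413]] [ 390.45348628 -289.7632864 ] -8.34166268361791
rack [[641.28528637 272.2033493 ]
 [635.17652249 229.77213237]
 [514.77163144 285.35565304]
 [509.38347369 241.19803872]] [575.1542285  257.13229336]
[[395.56854099 466.88167694]
 [403.18907354 244.37894708]
 [240.74843434 272.14244231]]
```

View pics/w1.png

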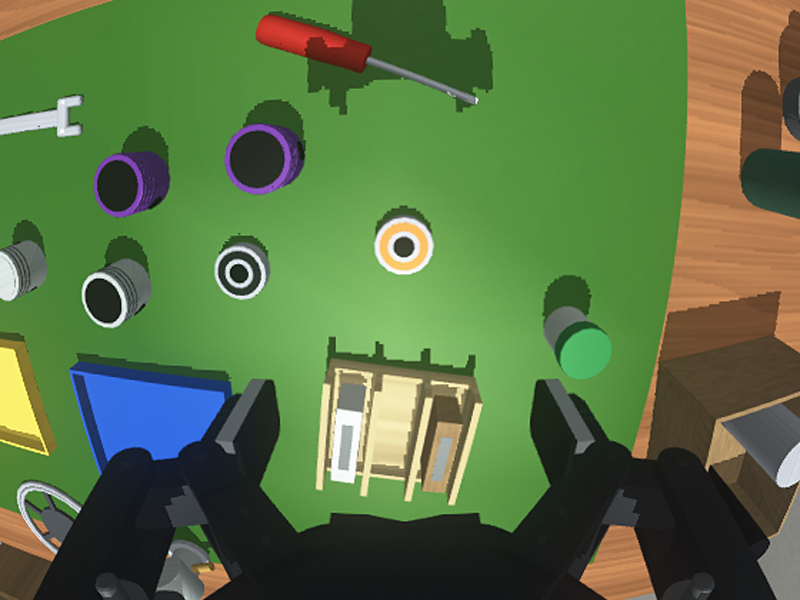

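The wrist view shows the orange bearing at (403,245) and the black one at (240,272). The middle partitions run (373,370)-(365,494) and (428,374)-(408,499), and the fingers are visible.

```bash
python3 - <<'E'
from h import *
d=np.load("w1.npy",allow_pickle=True).item();p,im=d["p"],d["im"]
q=onz("wrist",np.array([[373,370],[365,494],[428,374],[408,499]])*.7-.5,48,p);print(q.round(1),q.mean(0))
for i in(0,2):
    v=q[i+1]-q[i];print(np.hypot(*v),np.degrees(np.arctan2(v[1],v[0])))
H,S,V=[x.astype(int) for x in cv2.split(cv2.cvtColor(im,cv2.COLOR_BGR2HSV))]
green=(H>45)&(H<75)&(S>100)
for nm,u in(("o",(403,245)),("b",(240,272))):
    m,c,a=blob(~green&((V>130)&(S<60)|(H<22)&(V>130)|(V<60)),np.array(u)*.7)
    ct=max(cv2.findContours(m.astype(np.uint8),0,1)[0],key=cv2.contourArea).reshape(-1,2)
    print(nm,a,cv2.minEnclosingCircle(onz("wrist",ct,16,p).astype(np.float32)))
m,c,a=blob((H<25)&(S>90)&(V>150),np.array((403,245))*.7);print(c,onz("wrist",c,16,p))
m,c,a=blob((S<60)&(V>170),np.array((240,262))*.7);print(a,c,onz("wrist",c,16,p))
E
```

```text
[[499.6 242.4]
 [633.8 230.3]
 [503.2 286.1]
 [639.8 270.6]] [569.09013513 257.37670476]
134.75196344121753 -5.178017962146242
137.56504789677288 -6.476564924826766
o 1179 ((407.27288818359375, 266.97662353515625), 23.604995727539062)
b 896 ((428.0227966308594, 129.53868103027344), 23.698671340942383)
[282.18292683 171.96544715] [[407.04216716 266.94334715]]
299 [168.21404682 190.24749164] [[427.68200734 130.6307776 ]]
```

Request:
play_rows --moves '[[[0.001,-0.0015,0.04],[0,0,0]],[[0,0,0.045],[0,0,0]],[[0,0,0.045],[0,0,0]],[[0,0,0.04],[0,0,0]],[[0,0,0.03],[0,0,0]],[[0,0,0.02],[0,0,0]],[[0,0,0.01],[0,0,0]],[[0,0,0],[0,0,0]],[[0,0,0],[0,0,0]]]'

```text
time: 2.55
tool_pos: [408.1, 267.4, 175.5]
tcp_rot: [-0.001, 1.0, 0.0, 0.001]
ft_force: [-0.1, 0.4, 0.1]
grip_width: 1.001
grasp_force: 0.0
```

Request:
play_rows --moves '[[[0,0,0],[0,0,0]],[[0,0,0],[0,0,0]],[[0,0,0],[0,0,0]],[[0,0,0],[0,0,0]],[[0,0,0],[0,0,0]],[[0,0,0],[0,0,0]],[[0,0,0],[0,0,0]],[[0,0,0],[0,0,0]]]' --fingers -1

```text
time: 3.35
tool_pos: [408.4, 266.8, 175.9]
tcp_rot: [-0.0, 1.0, 0.001, 0.001]
ft_force: [-2.1, -1.3, 7.1]
grip_width: 0.512
grasp_force: 39.9
```

Request:
play_rows --moves '[[[0,0,-0.01],[0,0,0]],[[0,0,-0.03],[0,0,0]],[[0,0,-0.04],[0,0,0]],[[-0.01,-0.016,-0.02],[0,0,0]],[[-0.024,-0.034,0],[0,0,0]],[[-0.024,-0.034,0],[0,0,0]],[[-0.024,-0.034,0],[0,0,0]],[[-0.024,-0.034,0],[0,0,0]],[[-0.024,-0.034,0],[0,0,0]],[[-0.022,-0.028,0],[0,0,0]],[[-0.014,-0.018,0],[0,0,0]],[[0,0,0],[0,0,0]],[[0,0,0],[0,0,0]]]'

```text
time: 4.65
tool_pos: [573.7, 34.3, 274.9]
tcp_rot: [0.0, 1.0, 0.0, -0.0]
ft_force: [0.2, 0.5, -0.5]
grip_width: 0.515
grasp_force: 41.1
```

```bash
python3 - <<'E'
from h import *
p=r.camera_params("wrist"); im=r.camera("wrist")
cv2.imwrite("pics/w2.png",cv2.resize(im,(800,600),interpolation=cv2.INTER_CUBIC)); np.save("w2.npy",dict(p=p,im=im),allow_pickle=True)
E
```

```text
(no output)
```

View pics/w2.png

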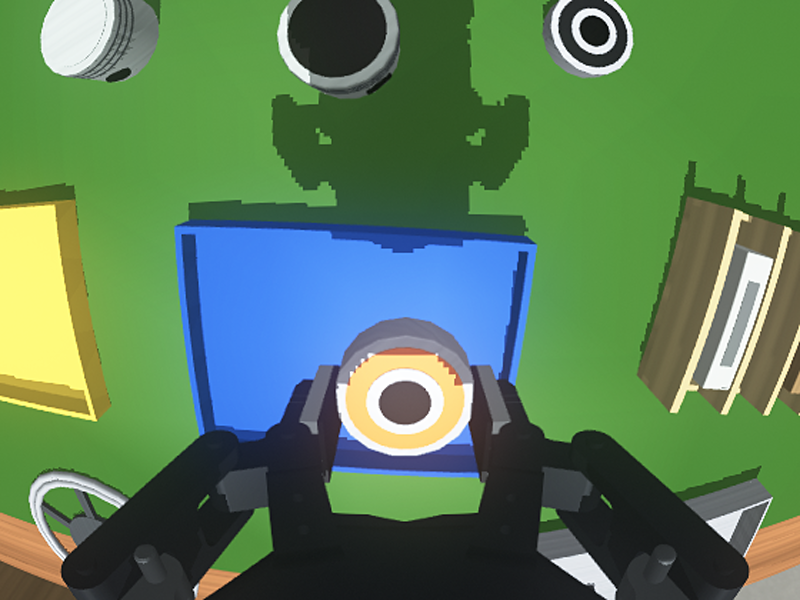

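The bearing is held level between the pads. The blue tray's near rim corners are at (177,226) and (536,242), the dark crown at (337,30) and the black bearing at (592,32).

```bash
python3 - <<'E'
from h import *
d=np.load("w2.npy",allow_pickle=True).item();p=d["p"]
q=onz("wrist",np.array([[177,226],[536,242]])*.7-.5,22,p);v=q[0]-q[1];L=np.hypot(*v);y=-v/L;x=np.array([y[1],-y[0]])
print(q,L,np.degrees(np.arctan2(x[1],x[0])),"blue centre",q.mean(0)+74*x)
print("black",onz("wrist",np.array([[595,31]])*.7-.5,16,p),"dark",onz("wrist",np.array([[337,32]])*.7-.5,48,p), "rack left mid partition",onz("wrist",np.array([[740,212],[675,412],[787,230],[724,412]])*.7-.5,48,p))
E
```

```text
[[528.67386812 -86.37786362]
 [539.22685668  99.63452698]] 186.31149997676343 -3.2470646352017014 blue centre [607.83156086   2.43685046]
black [[427.73529472 130.62227251]] dark [[442.8279565    5.60211281]] rack left mid partition [[513.72526421 206.30724074]
 [629.82512888 188.96444915]
 [520.72990244 246.5097524 ]
 [634.55568644 229.1205126 ]]
```

Request:
play_rows --moves '[[[0,0,0.03],[0,0,0]],[[0,0,0.03],[0,0,0]],[[0,0,0.02],[0,0,0]],[[0,0,0.009],[0,0,0]],[[0,0,0.004],[0,0,0]],[[0,0,0],[0,0,0]],[[0,0,0],[0,0,0]]]'

```text
time: 5.4
tool_pos: [574.5, 34.8, 182.9]
tcp_rot: [-0.0, 1.0, 0.0, 0.001]
ft_force: [0.5, -0.5, -1.1]
grip_width: 0.516
grasp_force: 41.1
```

Request:
play_rows --moves '[[[0,0,0.0025],[0,0,0]],[[0,0,0],[0,0,0]]]'

```text
time: 5.6
tool_pos: [574.6, 34.6, 180.0]
tcp_rot: [-0.0, 1.0, 0.0, 0.001]
ft_force: [0.2, 0.4, -0.5]
grip_width: 0.515
grasp_force: 41.4
```

Request:
play_rows --moves '[[[0,0,0],[0,0,0]],[[0,0,0],[0,0,0]],[[0,0,0],[0,0,0]],[[0,0,-0.02],[0,0,0]],[[0,0,-0.035],[0,0,0]],[[0,0,-0.035],[0,0,0]],[[0.017,0.012,0],[0,0,0]],[[0.03,0.02,0],[0,0,0]],[[0.03,0.02,0],[0,0,0]],[[0.03,0.02,0],[0,0,0]],[[0.025,0.015,0],[0,0,0]],[[0.015,0.0085,0],[0,0,0]],[[0,0,0],[0,0,0]],[[0,0,0],[0,0,0]]]' --fingers 0.4

```text
time: 7.0
tool_pos: [427.6, 130.1, 269.6]
tcp_rot: [-0.0, 1.0, -0.0, 0.001]
ft_force: [0.0, 0.2, -0.1]
grip_width: 0.703
grasp_force: 0.0
```

Request:
play_rows --moves '[[[0,0,0.03],[0,0,0]],[[0,0,0.03],[0,0,0]],[[0,0,0.02],[0,0,0]],[[0,0,0.01],[0,0,0]],[[0,0,0.004],[0,0,0]],[[0,0,0],[0,0,0]]]' --fingers 1

```text
time: 7.6
tool_pos: [427.7, 129.9, 175.3]
tcp_rot: [0.0, 1.0, 0.0, 0.0]
ft_force: [0.0, 0.0, -0.3]
grip_width: 1.002
grasp_force: 0.0
```

Request:
play_rows --moves '[[[0,0,0],[0,0,0]],[[0,0,0],[0,0,0]],[[0,0,0],[0,0,0]],[[0,0,0],[0,0,0]],[[0,0,0],[0,0,0]],[[0,0,0],[0,0,0]],[[0,0,0],[0,0,0]]]' --fingers -1

```text
time: 8.3
tool_pos: [427.4, 130.2, 176.3]
tcp_rot: [-0.0, 1.0, 0.0, 0.001]
ft_force: [-0.7, 0.0, 6.0]
grip_width: 0.518
grasp_force: 39.8
```

Request:
play_rows --moves '[[[0,0,-0.01],[0,0,0]],[[0,0,-0.03],[0,0,0]],[[0,0,-0.04],[0,0,0]],[[-0.0135,-0.01,-0.02],[0,0,0]],[[-0.03,-0.02,0],[0,0,0]],[[-0.03,-0.025,0],[0,0,0]],[[-0.03,-0.025,0],[0,0,0]],[[-0.03,-0.025,0],[0,0,0]],[[-0.03,-0.02,0],[0,0,0]],[[-0.03,-0.02,0],[0,0,0]],[[-0.02,-0.015,0],[0,0,0]],[[0,0,0],[0,0,0]],[[0,0,0],[0,0,0]]]'

```text
time: 9.6
tool_pos: [640.2, -30.0, 275.3]
tcp_rot: [0.0, 1.0, 0.0, -0.0]
ft_force: [-1.0, -0.6, -1.7]
grip_width: 0.511
grasp_force: 41.2
```

Request:
play_rows --moves '[[[0,0,0.03],[0,0,0]],[[0,0,0.03],[0,0,0]],[[0,0,0.02],[0,0,0]],[[0,0,0.01],[0,0,0]],[[0,0,0.005],[0,0,0]],[[0,0,0],[0,0,0]],[[0,0,0],[0,0,0]]]'

```text
time: 10.3
tool_pos: [640.8, -29.6, 181.5]
tcp_rot: [-0.0, 1.0, -0.0, 0.001]
ft_force: [0.2, 1.0, -0.5]
grip_width: 0.518
grasp_force: 41.3
```

Request:
play_rows --moves '[[[0,0,0],[0,0,0]],[[0,0,0],[0,0,0]],[[0,0,0],[0,0,0]],[[0,0,-0.02],[0,0,0]],[[0,0,-0.035],[0,0,0]],[[0,0,-0.045],[0,0,0]],[[0.02,0.0,0],[0,0,0]],[[0.03,0.006,0],[0,0,0]],[[0.033,0.006,0],[0,0,0]],[[0.035,0.006,0],[0,0,0]],[[0.03,0.006,0],[0,0,0]],[[0.03,0.006,0],[0,0,0]],[[0.02,0.0055,0],[0,0,0]],[[0,0,0],[0,0,0]],[[0,0,0],[0,0,0]]]' --fingers 0.4

```text
time: 11.8
tool_pos: [442.9, 5.5, 280.7]
tcp_rot: [-0.0, 1.0, -0.0, 0.001]
ft_force: [0.1, -0.9, -0.3]
grip_width: 0.699
grasp_force: 0.0
```

```bash
python3 - <<'E'
from h import *
p=r.camera_params("wrist"); im=r.camera("wrist")
cv2.imwrite("pics/w3.png",cv2.resize(im,(800,600),interpolation=cv2.INTER_CUBIC)); np.save("w3.npy",dict(p=p,im=im),allow_pickle=True)
print(r.observe()["tool_pos"])
E
```

```text
[443.56553515   5.3512206  280.71357123]
```

View pics/w3.png

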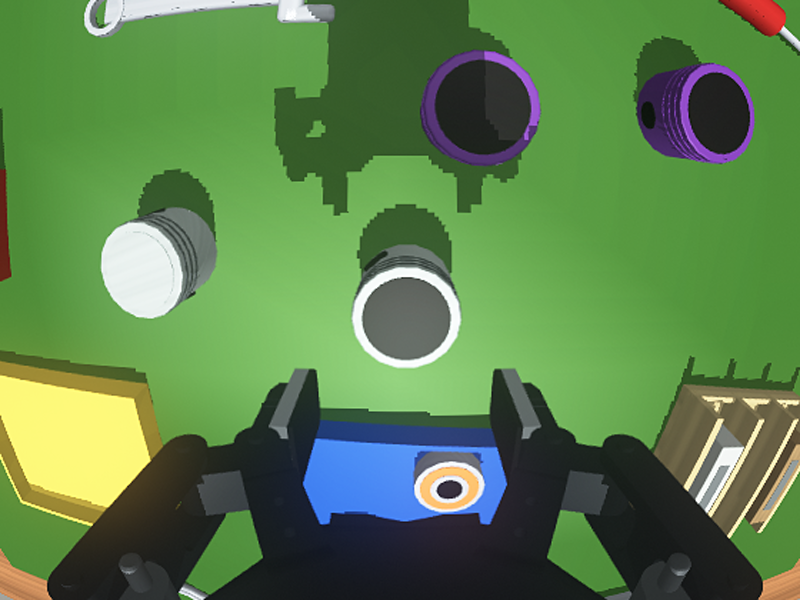

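The orange bearing lies in the blue tray. The dark crown is at (406,318), the bright crown at (141,269), and the yellow tray's inner near corner at (148,377).

```bash
python3 - <<'E'
from h import *
d=np.load("w3.npy",allow_pickle=True).item();p=d["p"]
f=lambda u,z:print(onz("wrist",np.array(u)*.7-.5,z,p).round(1).tolist())
f([[406,318],[141,269]],48); f([[0,358],[148,376]],22)
E
```

```text
[[441.5, 5.2], [416.2, -129.2]]
[[489.9, -305.1], [492.8, -157.1]]
```

Request:
play_rows --moves '[[[0,0,0.02],[0,0,0]],[[0,0,0.03],[0,0,0]],[[0,0,0.03],[0,0,0]],[[0,0,0.015],[0,0,0]],[[0,0,0.005],[0,0,0]],[[0,0,0],[0,0,0]]]' --fingers 1

```text
time: 12.45
tool_pos: [443.2, 5.4, 179.7]
tcp_rot: [0.0, 1.0, 0.0, -0.0]
ft_force: [0.1, 0.2, -0.5]
grip_width: 1.003
grasp_force: 0.0
```

Request:
play_rows --moves '[[[0,0,0],[0,0,0]],[[0,0,0],[0,0,0]],[[0,0,0],[0,0,0]],[[0,0,0],[0,0,0]],[[0,0,0],[0,0,0]],[[0,0,0],[0,0,0]],[[0,0,0],[0,0,0]]]' --fingers -1

```text
time: 13.15
tool_pos: [443.3, 5.5, 181.4]
tcp_rot: [-0.0, 1.0, -0.0, 0.001]
ft_force: [-0.9, 0.2, 6.1]
grip_width: 0.595
grasp_force: 41.8
```

Request:
play_rows --moves '[[[0,0,-0.01],[0,0,0]],[[0,0,-0.025],[0,0,0]],[[0,0,-0.035],[0,0,0]],[[-0.01,-0.014,-0.03],[0,0,0]],[[-0.018,-0.03,-0.01],[0,0,0]],[[-0.02,-0.035,0],[0,0,0]],[[-0.02,-0.04,0],[0,0,0]],[[-0.02,-0.04,0],[0,0,0]],[[-0.02,-0.04,0],[0,0,0]],[[-0.02,-0.04,0],[0,0,0]],[[-0.02,-0.035,0],[0,0,0]],[[-0.01,-0.02,0],[0,0,0]],[[-0.01,-0.01,0],[0,0,0]],[[0,0,0],[0,0,0]],[[0,0,0],[0,0,0]]]'

```text
time: 14.65
tool_pos: [610.1, -298.1, 290.1]
tcp_rot: [-0.0, 1.0, 0.0, -0.0]
ft_force: [-0.6, 0.5, -2.5]
grip_width: 0.594
grasp_force: 42.3
```

```bash
python3 - <<'E'
from h import *
p=r.camera_params("wrist"); im=r.camera("wrist")
cv2.imwrite("pics/w4.png",cv2.resize(im,(800,600),interpolation=cv2.INTER_CUBIC)); np.save("w4.npy",dict(p=p,im=im),allow_pickle=True)
print(r.observe()["tool_pos"])
E
```

```text
[ 609.94050265 -297.60190428  290.12095954]
```

View pics/w4.png

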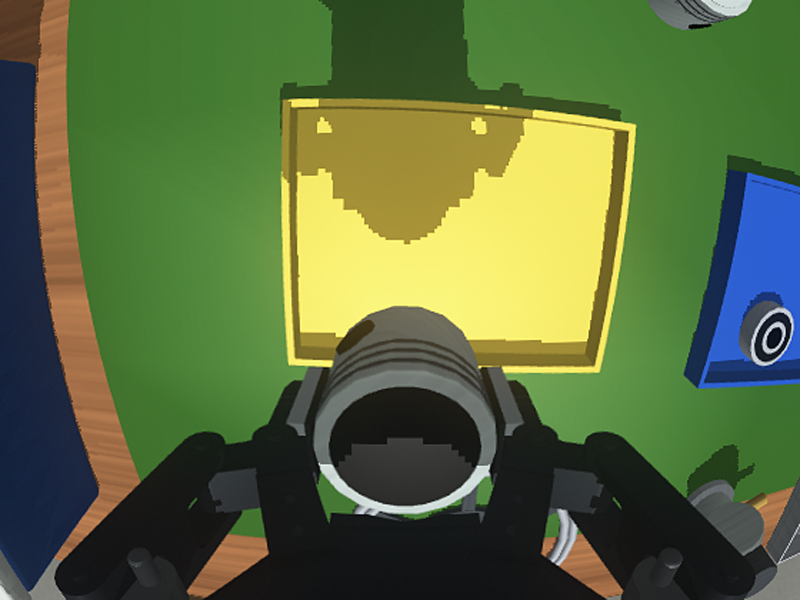

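The piston is held upright over the yellow tray, whose rim corners are at (283,99), (635,125), (290,364) and (599,373). The black bearing sits in the blue tray at (772,335).

```bash
python3 - <<'E'
from h import *
d=np.load("w4.npy",allow_pickle=True).item();p=d["p"]
q=onz("wrist",np.array([[283,99],[635,125],[599,373],[290,364]])*.7-.5,22,p);print(q.round(1),q.mean(0))
for a,b in((0,1),(1,2),(2,3),(3,0)): v=q[b]-q[a];print(np.hypot(*v),np.degrees(np.arctan2(v[1],v[0])))
print(onz("wrist",np.array([[772,335]])*.7-.5,20,p))
E
```

```text
[[ 502.9 -360.8]
 [ 511.  -173.2]
 [ 659.6 -178.7]
 [ 651.2 -366. ]] [ 581.17391316 -269.69845879]
187.78129199324277 87.50127350950677
148.64452420515394 -2.0938925750791246
187.54979777391532 -92.55799976573672
148.45232537426807 177.9960192030942
[[640.26968158 -31.92259644]]
```

Request:
play_rows --moves '[[[0,0,0.03],[0,0,0]],[[0,0,0.035],[0,0,0]],[[0,0,0.025],[0,0,0]],[[0,0,0.01],[0,0,0]],[[0,0,0.004],[0,0,0]],[[0,0,0],[0,0,0]],[[0,0,0],[0,0,0]]]'

```text
time: 15.4
tool_pos: [611.3, -298.7, 188.1]
tcp_rot: [-0.0, 1.0, -0.001, 0.001]
ft_force: [-0.4, -0.4, -1.2]
grip_width: 0.598
grasp_force: 42.4
```

Request:
play_rows --moves '[[[0,0,0],[0,0,0]],[[0,0,0],[0,0,0]],[[0,0,0],[0,0,0]],[[0,0,-0.02],[0,0,0]],[[0,0,-0.04],[0,0,0]],[[0,0,-0.045],[0,0,0]],[[0.02,0.02,0],[0,0,0]],[[0.03,0.025,0],[0,0,0]],[[0.033,0.03,0],[0,0,0]],[[0.035,0.03,0],[0,0,0]],[[0.03,0.025,0],[0,0,0]],[[0.03,0.024,0],[0,0,0]],[[0.016,0.015,0],[0,0,0]],[[0,0,0],[0,0,0]],[[0,0,0],[0,0,0]]]' --fingers 0.65

```text
time: 16.9
tool_pos: [416.9, -129.6, 291.8]
tcp_rot: [-0.0, 1.0, -0.001, 0.001]
ft_force: [0.8, 0.2, -0.6]
grip_width: 0.827
grasp_force: 0.0
```

Request:
play_rows --moves '[[[0,0,0.03],[0,0,0]],[[0,0,0.035],[0,0,0]],[[0,0,0.03],[0,0,0]],[[0,0,0.012],[0,0,0]],[[0,0,0.005],[0,0,0]],[[0,0,0],[0,0,0]]]' --fingers 1

```text
time: 17.5
tool_pos: [417.3, -130.1, 178.9]
tcp_rot: [0.0, 1.0, 0.0, 0.0]
ft_force: [-0.1, -0.3, -0.4]
grip_width: 1.004
grasp_force: 0.0
```

Request:
play_rows --moves '[[[0,0,0],[0,0,0]],[[0,0,0],[0,0,0]],[[0,0,0],[0,0,0]],[[0,0,0],[0,0,0]],[[0,0,0],[0,0,0]],[[0,0,0],[0,0,0]],[[0,0,0],[0,0,0]]]' --fingers -1

```text
time: 18.2
tool_pos: [417.3, -129.8, 180.3]
tcp_rot: [-0.0, 1.0, -0.001, 0.001]
ft_force: [-1.0, 0.5, 5.9]
grip_width: 0.595
grasp_force: 41.9
```

Request:
play_rows --moves '[[[0,0,-0.01],[0,0,0]],[[0,0,-0.025],[0,0,0]],[[0,0,-0.035],[0,0,0]],[[-0.01,-0.01,-0.035],[0,0,0]],[[-0.02,-0.015,-0.005],[0,0,0]],[[-0.03,-0.025,0],[0,0,0]],[[-0.03,-0.025,0],[0,0,0]],[[-0.025,-0.02,0],[0,0,0]],[[-0.015,-0.012,0],[0,0,0]],[[0,0,0],[0,0,0]],[[0,0,0],[0,0,0]]]'

```text
time: 19.3
tool_pos: [546.0, -236.1, 289.1]
tcp_rot: [-0.0, 1.0, 0.0, -0.001]
ft_force: [0.0, 0.2, -2.0]
grip_width: 0.598
grasp_force: 42.1
```

Request:
play_rows --moves '[[[-0.003,-0.002,0.03],[0,0,0]],[[0,0,0.035],[0,0,0]],[[0,0,0.025],[0,0,0]],[[0,0,0.01],[0,0,0]],[[0,0,0.005],[0,0,0]],[[0,0,0],[0,0,0]],[[0,0,0],[0,0,0]]]'

```text
time: 20.0
tool_pos: [549.8, -238.4, 185.7]
tcp_rot: [-0.0, 1.0, -0.0, 0.001]
ft_force: [0.4, -0.3, -2.0]
grip_width: 0.598
grasp_force: 42.1
```

Request:
play_rows --moves '[[[0,0,0],[0,0,0]],[[0,0,0],[0,0,0]],[[0,0,0],[0,0,0]],[[0,0,-0.02],[0,0,0]],[[0,0,-0.04],[0,0,0]],[[0,0,-0.05],[0,0,0]],[[0,0,-0.05],[0,0,0]],[[0.02,-0.004,0],[0,0,0]],[[0.035,-0.012,0],[0,0,0]],[[0.035,-0.012,0],[0,0,0]],[[0.035,-0.012,0],[0,0,0]],[[0.02,-0.01,0],[0,0,0]],[[0.0135,-0.002,0],[0,0,0]],[[0,0,0],[0,0,0.145]],[[0,0,0],[0,0,0]],[[0,0,0],[0,0,0]]]' --fingers 0.65

```text
time: 21.6
tool_pos: [391.3, -290.3, 344.3]
tcp_rot: [0.071, 0.997, -0.0, 0.0]
ft_force: [0.2, -0.2, 1.0]
grip_width: 0.826
grasp_force: 0.0
```

```bash
python3 - <<'E'
from h import *
p=r.camera_params("wrist"); im=r.camera("wrist")
cv2.imwrite("pics/w5.png",cv2.resize(im,(800,600),interpolation=cv2.INTER_CUBIC)); np.save("w5.npy",dict(p=p,im=im),allow_pickle=True)
print(r.observe()["tool_pos"])
E
```

```text
[ 391.4469555  -290.29162972  344.22052769]
```

View pics/w5.png

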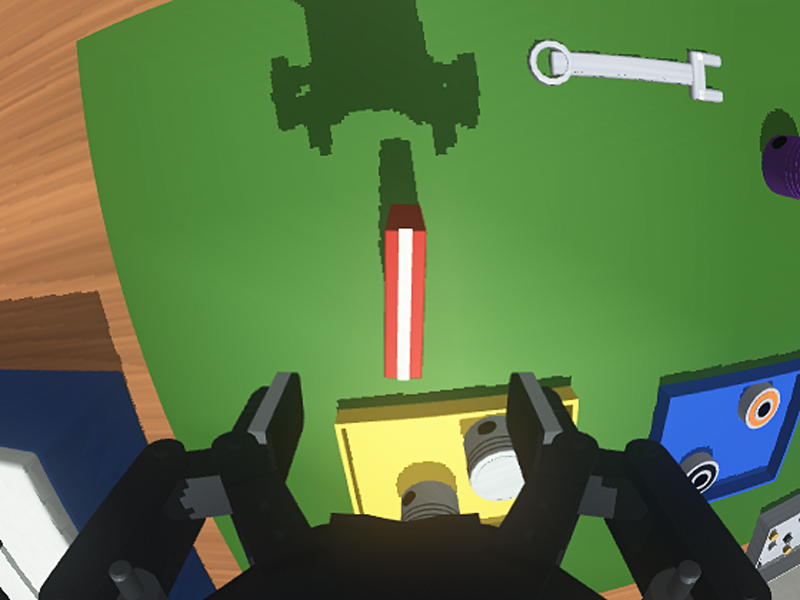

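Both pistons stand in the yellow tray and both bearings lie in the blue one. The carton's top runs from (405,229) to (403,379), well aligned with the fingers.

```bash
python3 - <<'E'
from h import *
d=np.load("w5.npy",allow_pickle=True).item();p=d["p"]
q=onz("wrist",np.array([[405,229],[403.5,379]])*.7-.5,95,p);v=q[1]-q[0]
o=r.observe();M=R.from_quat(o["tcp_rot"]).as_matrix();c=q.mean(0)
print(q,c,np.hypot(*v),np.degrees(np.arctan2(v[1],v[0])),"tool shift",M.T@np.append(c-o["tool_pos"][:2],0))
E
```

```text
[[ 350.99562846 -285.2593364 ]
 [ 431.01558627 -297.54190124]] [ 391.00560736 -291.40061882] 80.9571185682132 -8.72643782408239 tool shift [ 2.80273270e-01 -1.16021199e+00 -1.80084639e-04]
```

Request:
play_rows --moves '[[[0,-0.001,0.03],[0,0,0.01]],[[0,0,0.04],[0,0,0]],[[0,0,0.03],[0,0,0]],[[0,0,0.015],[0,0,0]],[[0,0,0.005],[0,0,0]],[[0,0,0],[0,0,0]]]'

```text
time: 22.25
tool_pos: [391.0, -291.1, 223.7]
tcp_rot: [0.077, 0.997, 0.0, -0.0]
ft_force: [0.4, -0.5, -0.0]
grip_width: 0.823
grasp_force: 0.0
```

Request:
play_rows --moves '[[[0,0,0],[0,0,0]],[[0,0,0],[0,0,0]],[[0,0,0],[0,0,0]],[[0,0,0],[0,0,0]],[[0,0,0],[0,0,0]],[[0,0,0],[0,0,0]],[[0,0,0],[0,0,0]],[[0,0,0],[0,0,0]],[[0,0,0],[0,0,0]]]' --fingers -1

```text
time: 23.15
tool_pos: [391.2, -291.8, 225.0]
tcp_rot: [0.077, 0.997, -0.001, 0.001]
ft_force: [-0.0, 0.1, 6.6]
grip_width: 0.234
grasp_force: 45.5
```

Request:
play_rows --moves '[[[0,0,-0.01],[0,0,0]],[[0,0,-0.03],[0,0,0]],[[0,0,-0.04],[0,0,0]],[[0,0,-0.04],[0,0,0]],[[0,0,0],[0,0,0]]]'

```text
time: 23.65
tool_pos: [392.2, -292.7, 349.8]
tcp_rot: [0.077, 0.997, -0.003, 0.004]
ft_force: [1.2, -1.0, -1.6]
grip_width: 0.229
grasp_force: 44.7
```

Request:
play_rows --moves '[[[-0.005,0.02,0],[0,0,0]],[[-0.006,0.035,0],[0,0,0]],[[-0.007,0.035,0],[0,0,0]],[[-0.008,0.04,0],[0,0,0]],[[-0.008,0.04,0],[0,0,0]],[[-0.008,0.04,0],[0,0,0]],[[-0.008,0.04,0],[0,0,0]],[[-0.008,0.04,0],[0,0,0]],[[-0.008,0.04,0],[0,0,0]],[[-0.008,0.035,0],[0,0,0]],[[-0.007,0.025,0],[0,0,0]],[[-0.007,0.02,0],[0,0,0]],[[0,0,0],[0,0,0]],[[0,0,0],[0,0,0]]]'

```text
time: 25.05
tool_pos: [540.4, 100.1, 343.1]
tcp_rot: [0.077, 0.997, -0.0, -0.001]
ft_force: [-0.5, 0.3, -2.8]
grip_width: 0.227
grasp_force: 44.6
```

```bash
python3 - <<'E'
from h import *
p=r.camera_params("wrist"); im=r.camera("wrist")
cv2.imwrite("pics/w6.png",cv2.resize(im,(800,600),interpolation=cv2.INTER_CUBIC)); np.save("w6.npy",dict(p=p,im=im),allow_pickle=True)
print(r.observe()["tool_pos"])
E
```

```text
[540.28832423  99.65910154 343.29155913]
```

View pics/w6.png

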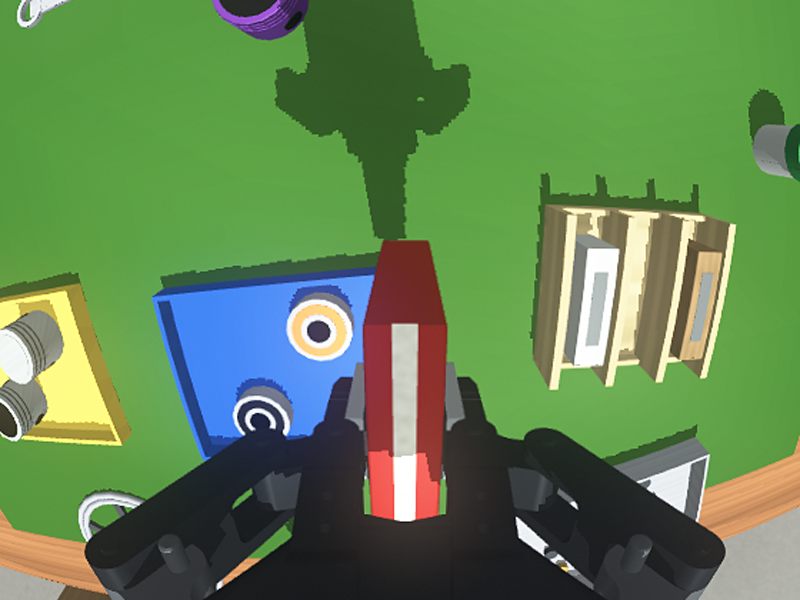

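The carton is held upright. The rack's partitions are visible near x=560, 615, 670 and 720, between y=215 and 388. I'll take a crop for accuracy.

```bash
python3 - <<'E'
from h import *
d=np.load("w6.npy",allow_pickle=True).item();im=d["im"]
cv2.imwrite("pics/w6c.png",cv2.resize(im[138:278,368:518],(600,560),interpolation=cv2.INTER_CUBIC))
E
```

```text
(no output)
```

View pics/w6c.png

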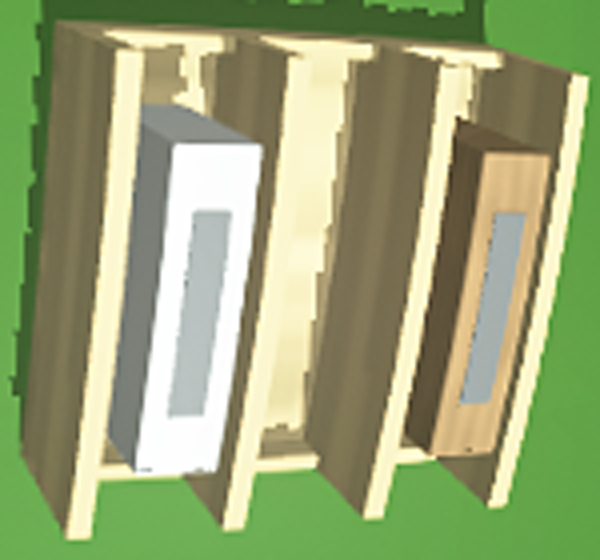

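The partition tops run, left to right, (130,48)-(79,538), (299,54)-(234,528), (457,63)-(374,518) and (580,75)-(497,505).

```bash
python3 - <<'E'
from h import *
d=np.load("w6.npy",allow_pickle=True).item();p=d["p"]
a=np.array([[130,48],[79,538],[299,54],[234,528],[457,63],[374,518],[580,75],[497,505]])/4+[368,138]-.5
q=onz("wrist",a,48,p);print(q.round(1).tolist())
v=q[1::2]-q[::2];print(np.hypot(*v.T),np.degrees(np.arctan2(v[:,1],v[:,0])))
m=(q[1::2]+q[::2])/2;print(m,"slot",m[1:3].mean(0),"all",m.mean(0))
u=v.mean(0);yaw=np.arctan2(u[1],u[0])
# carton top pose in hand: near/far ends of stripe
o=r.observe();M=R.from_quat(o["tcp_rot"]).as_matrix()
c=m[1:3].mean(0)
print("yaw",np.degrees(yaw),"tool yaw",np.degrees(np.arctan2(-M[1,0],-M[0,0])))
print("tool shift",M.T@np.append(c-o["tool_pos"][:2],0))
E
```

```text
[[512.5, 204.9], [630.0, 187.8], [518.3, 246.1], [636.1, 229.5], [524.7, 290.1], [642.5, 271.3], [531.2, 329.7], [648.2, 312.7]]
[118.78319199 118.9258771  119.3352869  118.20413544] [-8.25576019 -8.01820455 -9.03404216 -8.29336531]
[[571.27111915 196.32740221]
 [577.17342477 237.79906677]
 [583.60795657 280.69889427]
 [589.73322956 321.21039884]] slot [580.39069067 259.24898052] all [580.44643251 259.00894052]
yaw -8.401092367757434 tool yaw -8.882987918567737
tool shift [-14.97793626 163.86809254  -0.19732995]
```

Request:
play_rows --moves '[[[0,0.014,0],[0,0,-0.008]],[[-0.003,0.03,0],[0,0,0]],[[-0.003,0.03,0],[0,0,0]],[[-0.003,0.03,0],[0,0,0]],[[-0.003,0.03,0],[0,0,0]],[[-0.002,0.02,0],[0,0,0]],[[-0.001,0.01,0.02],[0,0,0]],[[0,0,0.02],[0,0,0]],[[0,0,0],[0,0,0]],[[0,0,0],[0,0,0]]]'

```text
time: 26.1
tool_pos: [579.5, 259.8, 304.0]
tcp_rot: [0.074, 0.997, -0.0, -0.001]
ft_force: [0.5, 0.6, -0.9]
grip_width: 0.231
grasp_force: 44.4
```

```bash
python3 - <<'E'
from h import *
o=r.observe();print(o["tool_pos"],o["tcp_rot"]);p=r.camera_params("wrist"); im=r.camera("wrist"); s=r.camera("side")
ps=r.camera_params("side")
M=R.from_quat(o["tcp_rot"]).as_matrix();print(M.T@np.append([580.4,259.1]-o["tool_pos"][:2],0))
u=(proj("side",[[580,259,80]])[0]).astype(int)
c=s[u[1]-70:u[1]+70,u[0]-70:u[0]+70]
cv2.imwrite("pics/p7.png",cv2.resize(c,(560,560),interpolation=cv2.INTER_CUBIC))
E
```

```text
[579.52682308 259.77449659 304.04636296] [ 7.35854428e-02  9.97288571e-01 -2.43833155e-04 -7.93067393e-04]
[-0.962717   -0.53903451 -0.00116324]
```

View pics/p7.png

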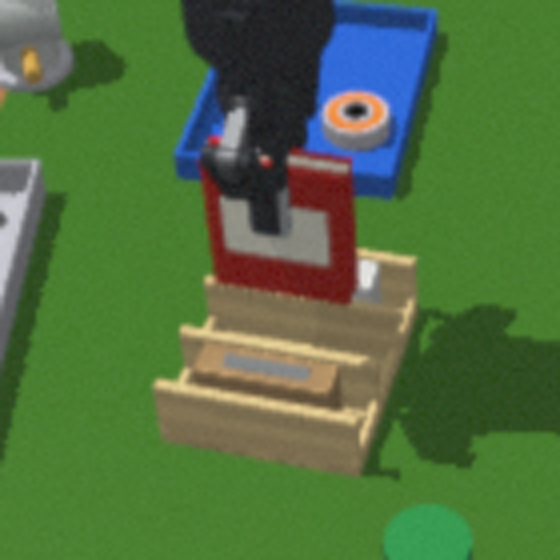

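Aligned above the slot with the carton upright; the bottom edge runs (215,288)-(350,303). I'm lowering it now.

Request:
play_rows --moves '[[[-0.001,-0.0005,0.015],[0,0,0]],[[0,0,0.02],[0,0,0]],[[0,0,0.015],[0,0,0]],[[0,0,0.01],[0,0,0]],[[0,0,0.006],[0,0,0]],[[0,0,0.003],[0,0,0]],[[0,0,0],[0,0,0]],[[0,0,0],[0,0,0]]]'

```text
time: 27.0
tool_pos: [581.2, 259.6, 236.0]
tcp_rot: [0.073, 0.997, 0.0, 0.001]
ft_force: [0.4, 0.2, -2.3]
grip_width: 0.226
grasp_force: 44.6
```

Request:
play_rows --moves '[[[0,0,0.0015],[0,0,0]],[[0,0,0.001],[0,0,0]],[[0,0,0],[0,0,0]],[[0,0,0],[0,0,0]]]'

```text
time: 27.4
tool_pos: [581.1, 259.6, 233.1]
tcp_rot: [0.073, 0.997, 0.0, 0.0]
ft_force: [0.2, -0.1, 0.0]
grip_width: 0.233
grasp_force: 44.7
```

Request:
play_rows --moves '[[[0,0,0],[0,0,0]],[[0,0,0],[0,0,0]],[[0,0,0],[0,0,0]],[[0,0,0],[0,0,0]],[[0,0,0],[0,0,0]],[[0,0,-0.01],[0,0,0]],[[0,0,-0.03],[0,0,0]],[[0,0,-0.04],[0,0,0]],[[0,0,-0.04],[0,0,0]],[[0,0,-0.04],[0,0,0]],[[0.03,-0.03,0],[0,0,0]],[[0.04,-0.03,0],[0,0,0]],[[0.04,-0.03,0],[0,0,0]],[[0.03,-0.03,0],[0,0,0]],[[0,0,0],[0,0,0]],[[0,0,0],[0,0,0]]]' --fingers 0.3

```text
time: 29.0
tool_pos: [424.1, 160.9, 393.6]
tcp_rot: [0.074, 0.997, 0.0, 0.001]
ft_force: [0.5, 1.6, 0.6]
grip_width: 0.654
grasp_force: 0.0
```

```bash
python3 - <<'E'
from h import *
s=r.camera("side"); t=r.camera("top")
cv2.imwrite("pics/f1.png",np.hstack([cv2.resize(s[110:330,70:350],(400,314),interpolation=cv2.INTER_CUBIC),cv2.resize(t[100:260,130:470],(400,188),interpolation=cv2.INTER_CUBIC)[:, :] if 0 else cv2.copyMakeBorder(cv2.resize(t[100:220,130:470],(400,141),interpolation=cv2.INTER_CUBIC),0,173,0,0,0)]))
p=r.camera_params("wrist"); im=r.camera("wrist")
cv2.imwrite("pics/w8.png",cv2.resize(im,(800,600),interpolation=cv2.INTER_CUBIC)); np.save("w8.npy",dict(p=p,im=im),allow_pickle=True)
E
```

```text
(no output)
```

View pics/f1.png

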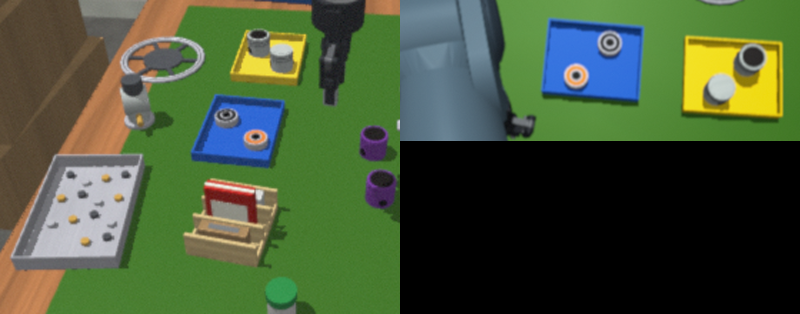

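View pics/w8.png

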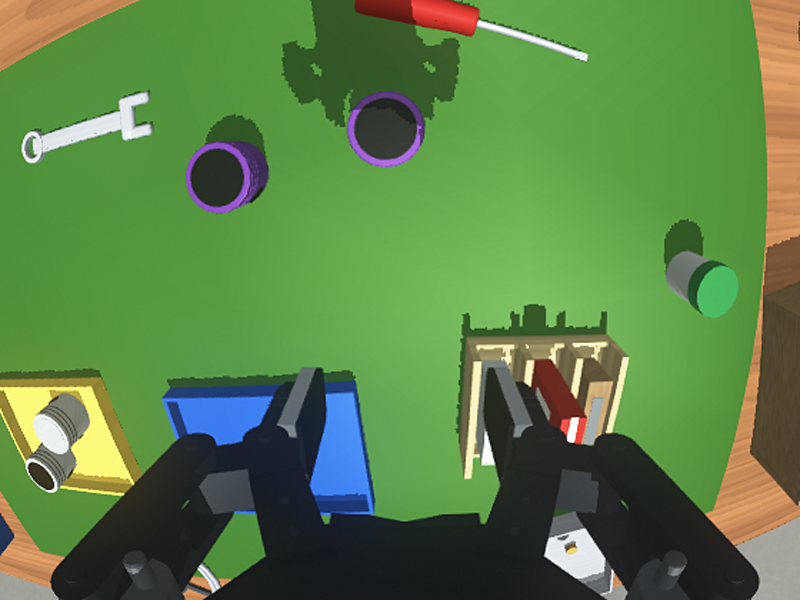

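Everything is in place: bearings in the blue tray, pistons upright in the yellow tray, carton upright in the middle slot with its stripe near (574,418), and the jar standing. I'll do one numeric check of the carton and hand in if it passes.

```bash
python3 - <<'E'
from h import *
p=np.load("w8.npy",allow_pickle=True).item()["p"]
q=onz("wrist",np.array([[574,418]])*.7-.5,103,p)[0]; print(q,"expected",(540.8,265))
if np.hypot(*(q-[540.8,265]))<9: print(r.job_done())
E
```

```text
[541.07795195 264.40449121] expected (540.8, 265)
the job is handed in; nothing more can be done
None
```

The job is handed in, about 29 s into the 136 s limit: both bearings are flat in the blue tray, both pistons upright in the yellow tray, the carton is standing in the middle rack slot, the jar was not touched, and everything is released; no verdict came back when I handed it in.

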